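Stow the torch, break the lid stay and shut the tool chest

ROBOT

A 7-joint arm with a two-finger parallel gripper is mounted at the origin on the work surface; the furniture and walls round the work are solid. World frame = base frame: x ahead of the robot, y to its left, z up, the work surface at z = 0. Lengths are in m, angles in rad, forces in N, time in s.
With the tool pointing down it reaches from about 0.4 to 0.85 m from the base axis. Payload 10.4 kg.
Tool frame: the origin (TCP) lies on the centre line of the jaws, within the pads' length; the fingertips stand r.tip_extent ahead of it and the grasp point (between the pads) lies 3 mm ahead of it (r.tip_extent is the distance from the TCP to the fingertips, in m); z points along the fingers, y is the direction in which the jaws open and shut (so a half turn about z gives the same grasp; the last joint's range is limited). The gripper opens to 87 mm and grips with 3 to 60 N. Pads are 19 mm wide; open, the fingers measure 117 mm over their backs; the gripper's body (75 mm by 190 mm) begins 51 mm behind the grasp point.
Start: joints at [-1.241, 0.332, -0.065, 1.46, 0.022, 1.35, -0.088], TCP at [0.216, 0.587, 0.245] pointing down, gripper open.
Joint ranges: [-2.6, 2.6], [-0.5, 2.12], [-1.47, 1.34], [0.16, 2.42], [-1.27, 4.41], [0.06, 2.06], [-2.6, 2.6]. Speed limits (rad/s): [2.22, 2.22, 2.79, 2.79, 3.14, 3.14, 3.14].

INTERFACE

Orientations are given as a unit quaternion [x, y, z, w].
In Python, from bench import r gives the robot as it stands. The module is installed in compiled form; this text tells all that it offers.
- The arm moves only by the shell command python3 -m jog 'ROWS' [FORCE]. ROWS is JSON, a list of rows, each a list of 5 numbers: the shift along the tool's x, y, z in cm, then the turn about the tool's z in rad, then the closure, from 0 (fully open) to 1 (shut). A call has exactly 10 rows; each row shifts and turns the pose as measured when the row begins, along the tool's axes as they then stand; what a row does not reach is not made up. A row lasts 1/10 s, in which the tool goes at most 50 mm and 8.59 degrees, less where a joint would pass 70% of its speed; a pose out of reach is approached as far as the arm can. A call with a gripper value outside its range is refused whole. The fingers move at their own pace and stop on an object; FORCE is the grip in N (left out, the last holds). Time passes only in rows, so rows that do not move let the fingers close, or fill a call up. It gives the time, the measured TCP pose, the force and the opening at its end, in the units of the state.
- r.read_state(): the state, without advancing time (a new reading comes with each control period).
- r.camera(name): name is "scene" or "top" or "wrist"; returns a dict with "pixels" (420x560x3 uint8, red, green, blue), "fx", "fy", "cx", "cy" (pixels), "k1" (the pictures are not rectified: a ray, as slopes to the right and down, at radius r is drawn at 1 + k1 r^2 times it, then the intrinsics apply), "camera_from_world" (4x4, takes a point from world to camera coordinates). Camera axes: x right, y up, looking along -z (the intrinsics and any distortion apply to the point x, -y, -z); pixel columns grow to the right and rows downward; lengths in m; the calibration is good to about 2 mm. A picture is of the moment at which its call begins. There is no depth.
- r.close_job(): hands the job in, once; it reports no verdict.
The state is a dict: "time": time; "joint_positions": joint angles; "joint_vel": joint speeds; "joint_torque": joint torques, N m; "ee_pos": TCP position; "eef_rot": TCP orientation; "ft_force": force on the tool from outside, world axes, zero at the start; "torque": the same for the moment, N m; "width": finger opening in m.
Only numpy, scipy, OpenCV 4.12 (cv2) and the standard library are available. Lean on these libraries where they do the work, as an engineer would, in place of code of your own. Each camera call takes 0.05 s, during which the arm holds its last target. There are 200 camera calls.

TASK

The pocket torch has been left standing on end in the small well of the tool chest, so the lid cannot be shut. Take it out and first lay it in its two cradles in the chest's front bay, putting it in level rather than end first and never letting it topple; it does not matter which way it points. Then break the folding lid stay at its knee and lower the lid, without letting it slam, until it is fully shut on the rim; leave the pliers, the tape measure, the spanner and the angle bracket where they are.

Things in the scene. Friction and masses are not known exactly. Their poses are not given: they have to be found in the camera images.
- chest: Grey steel tool chest, lid open, fixed to the bench: 188 (x) x 266 (y) x 80 mm high. Origin: centre of its underside; x points to the hinge at the back, y to its left. Walls 3 mm, floor 4 mm. Partitions 70 mm high make a well at the front left, the front bay and a rear bay with pliers (x +3 to +91 mm); along the right wall is an empty strip (y -130 to -76), its partition 40 mm high.
- well (a point): Middle of the floor of the square well at the chest's front left: chest frame (-45, 99.5, 4) mm, about 90 (x) x 61 (y) mm inside. The torch stands in it at the start. Axes as the chest's.
- cradle (a point): Where the torch's middle lies when it rests in its cradles: chest frame (-45, -3.5, 30) mm, axes as the chest's. Middle of the front bay (92 x 141 mm inside). Two black blocks, 14 mm thick, 40 mm either side of here along y, carry it along y, 12 mm above the bench, between cheeks 16 mm high with 4 (bottom) to 8 mm (top) play each side. Between the blocks fingers have 27 mm each side of it.
- torch: Black pocket torch, 122 mm long, 36 mm across (feels like a 36 x 36 mm square bar), 0.09 to 0.17 kg. Its long axis is its y axis; origin on a flank, half-way along; z points from there through the middle. It starts standing in the well, y axis up, flanks square to the chest within a few degrees, its top 126 mm above the bench (46 mm above the rim), loose: it draws straight up.
- torch_mid (a point): The middle of the torch (half its length and thickness); axes as the torch's. The bench left of the chest is free to lay it down on in between: about 0.46 to 0.58 m ahead of the robot's base, 0.20 to 0.36 m to its left.
- lid (a joint): Opening angle of the lid in rad: 0 shut on the rim, 1.68 as it starts, a little past upright (1.57). Its hinge is stiff (about 0.5 N m of friction): once the stay is broken the lid stays at any angle where it is left, and the handle takes about 2 to 6 N. When the knee is pushed down the lid comes forward over the hand: let the hand lean to the chest's front there, and draw it out that way.
- lid_hinge (a point): Middle of the lid's hinge axis: chest frame (94, 0, 80) mm; the axis runs along the chest's y. The lid is a pan 16 mm deep, 188 mm from hinge to front edge, 266 mm wide.
- lid_handle (a point): Middle of the lid's steel bar handle: 10 mm thick, 110 mm long, parallel to the hinge, 40 mm off the lid's front edge on a post near each end. In the lid it lies 228 mm forward of the hinge and 8 mm above it (lid shut: in front of the chest, 88 mm above the bench) and goes round with it: at the start on top, 306 mm above the bench. The point's x axis points towards the hinge.
- stay_knee (a joint): Bend of the lid stay's knee, rad. -0.14: locked over centre (the start; the lid will not come down); 0: links in line; positive: broken, the knee sinking into the chest; about 2.25 with the lid shut. A spring pulls it to locked: 5 to 12 N down on the roller break it; let go below about 0.5 rad it may spring back. Pushed down 35 mm it stays, at about 0.8, the lid near 1.43.
- knee (a point): Middle of the black thumb roller on the stay's knee pin: 18 mm thick, 30 mm long along the chest's y, inside the chest's right-hand wall and 18 mm clear of it, 102 mm above the bench at the start. It sinks almost straight down into the empty strip. The stay is two flat steel links, 60 mm (on the chest) and 107 mm (on the lid), beside that wall.
- pliers: Pliers lying in the chest's rear bay, 66 x 190 x 14 mm: leave there. Origin: middle of the underside.
- tape_measure: Black tape measure standing on the bench, 37 x 80 x 69 mm: leave alone. Origin: middle of the underside.
- wrench: Combination spanner on the bench, 30 x 184 x 9 mm: leave alone. Origin: middle of the underside.
- angle_bracket: Zinc angle bracket on the bench, 28 x 90 x 50 mm: leave alone. Origin: middle of the underside.
Things that resemble listed ones, but are neither listed nor needed, are in the scene too. Several things have the shape of the torch; the one meant has the colours described above.

How it is judged:
On the way, in this order (a step that is already met when the one before it is completed fails the run):
1. the torch lies in its cradles and has been let go, the lid still up (x of torch_mid in the frame of cradle between -0.01 and 0.01 m and y of torch_mid in the frame of cradle between -0.02 and 0.02 m and z of torch_mid in the frame of cradle between -0.008 and 0.008 m and angle between the y axis of torch and the y axis of chest, either way round below 0.15 rad and value of joint lid above 1.3 rad and contact force between the fingers and torch below 0.05 N and linear speed of torch below 0.03 m/s), for 0.2 s.
2. the stay has been broken at its knee, the lid still raised (value of joint stay_knee above 0.5 rad and value of joint lid above 0.3 rad), for 0.2 s.
At the end, for the whole second after the job is handed in: the lid is shut and at rest (within 0.03 rad, about 6 mm at its front edge), and the torch lies still in its cradles: its middle within 10 mm across, 20 mm along and 8 mm in height of the cradles' middle, its length within 0.15 rad of the chest's y (value of joint lid below 0.03 rad and velocity of joint lid between -0.05 and 0.05 rad/s and linear speed of torch below 0.02 m/s and x of torch_mid in the frame of cradle between -0.01 and 0.01 m and y of torch_mid in the frame of cradle between -0.02 and 0.02 m and z of torch_mid in the frame of cradle between -0.008 and 0.008 m and angle between the y axis of torch and the y axis of chest, either way round below 0.15 rad); the robot touches nothing.
It fails at once if the torch falls or topples over (turns faster than 8 rad/s) (angular speed of torch above 8 rad/s).
It fails at once if the torch goes into the front bay end first (its middle in the bay, under 75 mm above the bench, with its length over 30 degrees off level) (y of torch_mid in the frame of cradle between -0.07 and 0.07 m and x of torch_mid in the frame of cradle between -0.045 and 0.045 m and z of torch_mid in the frame of cradle below 0.045 m and (angle between torch's own y axis and vertical below 1.047 rad or angle between torch's own y axis and vertical above 2.094 rad)).
It fails at once if the lid slams or is flung (closes faster than 2 rad/s) (velocity of joint lid below -2 rad/s).
It fails at once if the pliers, tape measure, spanner or angle bracket is pushed aside by more than 30 mm (distance of any of tape_measure, wrench, angle_bracket, pliers from where it was at the start of the episode above 0.03 m).
It also fails if it takes over 72 s, if anything falls off the work surface, if the arm or the gripper's body presses on something with over 40 N, if the wrist force passes 120 N, or if a joint passes its speed limit or range.

## Working session

There is one attempt and no reset: what is moved stays moved. The work goes in short steps, Python scripts to look and compute and a shell command to move; the robot and the scene stay as the last step left them, time stands still between calls to the robot, and variables do not carry over. Pictures are saved under pics/ and viewed, about 8 in all and at most 12, crops included, and the job is handed in when it is done.

```bash
mkdir -p pics; cat > h.py <<'E'
import numpy as np, cv2
from bench import r
from scipy.spatial.transform import Rotation as R
def cam(n,save=None):
    c=r.camera(n)
    if save: cv2.imwrite('pics/'+save,cv2.cvtColor(c['pixels'],cv2.COLOR_RGB2BGR))
    return c
def proj(c,p):
    p=np.atleast_2d(p); M=np.array(c['camera_from_world']); q=p@M[:3,:3].T+M[:3,3]
    s=np.c_[q[:,0]/-q[:,2],-q[:,1]/-q[:,2]]; k=1+c['k1']*(s**2).sum(1,keepdims=True); s=s*k
    return s*[c['fx'],c['fy']]+[c['cx'],c['cy']]
def ray(c,uv):
    s=(np.array(uv,float)-[c['cx'],c['cy']])/[c['fx'],c['fy']]; t=s.copy()
    for _ in range(20): t=s/(1+c['k1']*(t@t))
    M=np.array(c['camera_from_world']); d=M[:3,:3].T@np.array([t[0],-t[1],-1]); return -M[:3,:3].T@M[:3,3],d/np.linalg.norm(d)
def onz(c,uv,z):
    o,d=ray(c,uv); return o+d*(z-o[2])/d[2]
def st():
    s=r.read_state(); print('t',s['time'],'p',np.round(s['ee_pos'],4),'R',np.round(R.from_quat(s['eef_rot']).as_matrix().T.tolist(),3).tolist(),'F',np.round(s['ft_force'],1),'w',round(s['width'],4),'j',np.round(s['joint_positions'],2)); return s
E
python3 - <<'E'
from h import *
st();print(r.tip_extent)
a=cam('scene','s0.png');b=cam('top','t0.png')
for c in(a,b):
    M=np.array(c['camera_from_world']);print(c['fx'],c['k1'],-M[:3,:3].T@M[:3,3],-M[2,:3])
E
```

```text
t 0.0 p [0.2158 0.5862 0.2437] R [[-0.938, 0.345, -0.0], [0.345, 0.938, -0.001], [-0.0, -0.001, -1.0]] F [0.5 0.4 0.4] w 0.0871 j [-1.24  0.33 -0.06  1.46  0.02  1.35 -0.09]
0.022
414.0972209410584 0.04053277853644361 [-0.07309839 -0.90308839  0.77674649] [ 0.482166    0.73071399 -0.48329392]
480.2783801440934 -0.01361025617049471 [0.2973601  0.02252532 1.33359868] [ 0.20332625 -0.00770991 -0.97908069]
```

View pics/s0.png

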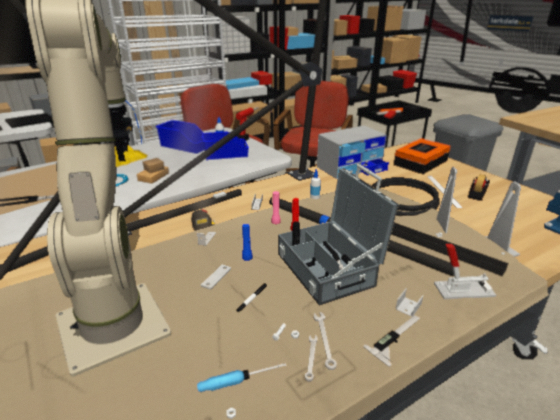

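View pics/t0.png

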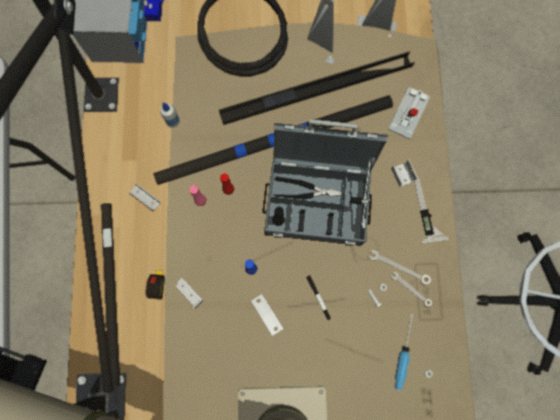

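The scene view shows the open chest around (330,250) with a torch standing at (296,230). In the top view the chest spans (268-370, 125-240) and the torch is at about (279,216). I'll enlarge both views.

```bash
python3 - <<'E'
import cv2
a=cv2.imread('pics/s0.png')[165:305,265:405];b=cv2.imread('pics/t0.png')[115:255,255:395]
f=lambda x:cv2.resize(x,None,fx=4,fy=4,interpolation=cv2.INTER_CUBIC)
import numpy as np
im=np.clip(np.hstack([f(a),f(b)])*1.5,0,255).astype('uint8')
cv2.imwrite('pics/c0.png',cv2.resize(im,(800,400)))
cv2.imwrite('pics/c1.png',cv2.resize(np.clip(f(b)*1.5,0,255).astype('uint8'),(600,600)))
E
```

```text
(no output)
```

View pics/c1.png

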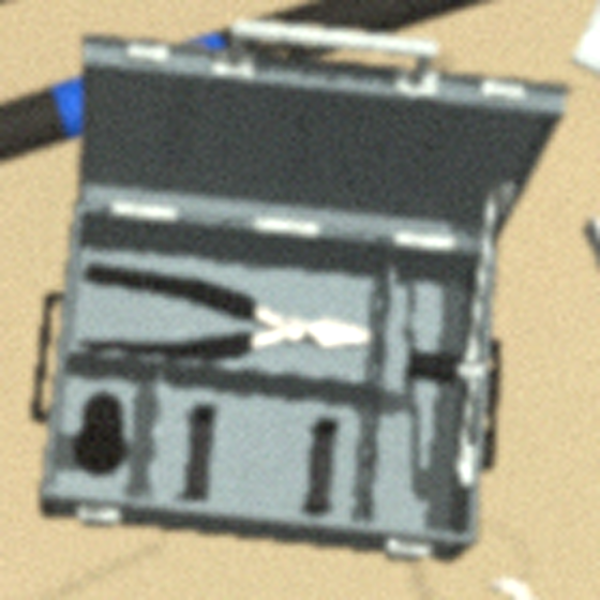

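View pics/c0.png

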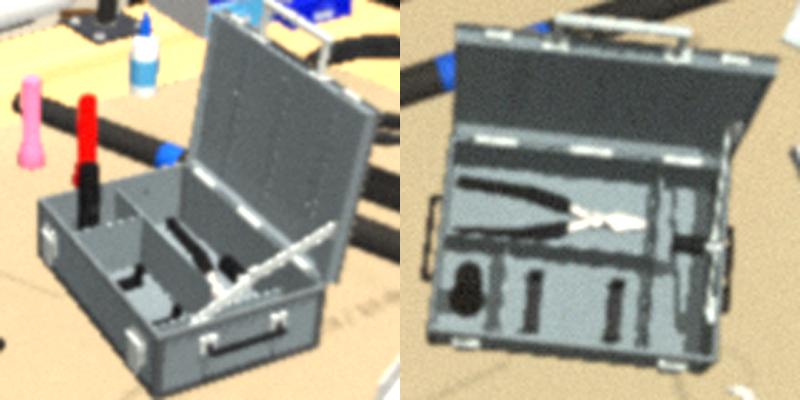

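The crops show four things clearly:
- The rim corners, in the top crop (c1), are FL (45,495), RL (82,208), FR (470,540) and RR (497,243).
- The cradle blocks are at (201,453) and (322,467), and the roller is at (435,367).
- The torch stands in the well with its top near (103,405).
- The handle ends are at (232,30) and (437,50).

```bash
cat > fit.py <<'E'
from h import *
from scipy.optimize import least_squares
b=cam('top');a=cam('scene')
P=np.array([[-94,133,80],[-94,-133,80],[94,133,80],[127,55,306],[127,-55,306],[-45,36.5,26],[-45,-43.5,26]])/1e3
U=np.array([[45,495],[470,540],[82,208],[232,30],[437,50],[201,453],[322,467]])/4.2857+[255,115]
P2=np.array([[-94,133,80],[-94,-133,80]])/1e3
U2=np.array([[40,200],[158,330]])/2.857+[265,165]
w=lambda q,P:P@R.from_euler('z',q[2]).as_matrix().T+[q[0],q[1],0]
f=lambda q:np.r_[(proj(b,w(q,P))-U).ravel(),(proj(a,w(q,P2))-U2).ravel()]
s=least_squares(f,[.55,0,0],loss='soft_l1');q=s.x
print(q,np.round(f(q).reshape(-1,2),1).tolist())
E
python3 - <<'E'
from fit import *
px=lambda u,v:np.array([u,v])/4.2857+[255,115]
inv=lambda p:R.from_euler('z',-q[2]).apply(p-[q[0],q[1],0])
for n,p in dict(well=[-45,99.5,0],cradle=[-45,-3.5,30],handle=[127,0,306]).items(): print(n,w(q,np.array([p])/1e3))
print('knee',onz(b,px(430,367),.102),inv(onz(b,px(430,367),.102)))
for v in(398,405,412):print('torch top',onz(b,px(103,v),.126),inv(onz(b,px(103,v),.126)))
print('torch bottom',inv(onz(b,px(100,455),.004)))
E
```

```text
[ 0.59600514 -0.11162156 -0.13352041] [[-0.2, -0.1], [0.7, 0.3], [-1.1, -0.6], [-0.1, -0.1], [0.1, 0.3], [0.1, -0.4], [0.6, -0.6], [-1.0, -1.0], [-0.3, 2.2]]
well [[ 0.56465151 -0.00701659  0.        ]]
cradle [[ 0.55093974 -0.10909983  0.03      ]]
handle [[ 0.72187477 -0.12852831  0.306     ]]
knee [ 0.59085799 -0.20676722  0.102     ] [ 0.00756483 -0.09498402  0.102     ]
torch top [ 0.57049647 -0.00433885  0.126     ] [-0.03956354  0.10293201  0.126     ]
torch top [ 0.5661844  -0.00422456  0.126     ] [-0.04385244  0.10247125  0.126     ]
torch top [ 0.56187846 -0.00411043  0.126     ] [-0.04813525  0.10201113  0.126     ]
torch bottom [-0.05032948  0.10176877  0.004     ]
```

```bash
cat >> h.py <<'E'
Q=np.array([0.59600514,-0.11162156,-0.13352041])
def ch(p): return R.from_euler('z',Q[2]).apply(np.array(p)/1e3)+[Q[0],Q[1],0]
def to(p,ya=Q[2],s=None):
    "p: TCP world target; ya: world heading of tool y; prints tool-frame deltas in cm AFTER turning and in current frame, and turn"
    s=s or r.read_state(); M=R.from_quat(s['eef_rot']).as_matrix(); d=np.array(p)-s['ee_pos']
    a=np.arctan2(M[1,1],M[0,1]); t=-(ya-a); t=(t+np.pi/2)%np.pi-np.pi/2
    print('now(cm)',np.round(M.T@d*100,2),'turn',round(t,3),'afterturn(cm)',np.round((M@R.from_euler('z',t).as_matrix()).T@d*100,2))
E
python3 -m jog '[[0,0,-0.6,0.135,0],[0,0,-0.6,0.135,0],[0,0,-0.6,0.135,0],[0,0,-0.6,0.135,0],[0,0,-0.6,0.135,0],[0,0,-0.6,0.135,0],[0,0,-0.6,0.135,0],[0,0,-0.6,0.135,0],[0,0,-0.6,0.135,0],[0,0,-0.6,0.135,0]]' 20
python3 - <<'E'
from h import *
s=st();to([.565,-.004,.25])
E
```

```text
time: 1.2
ee_pos: [0.2155, 0.585, 0.3026]
eef_rot: [0.769, 0.639, -0.003, 0.002]
ft_force: [0.5, 0.2, 0.0]
width: 0.087
t 1.2 p [0.2155 0.585  0.3026] R [[0.183, 0.983, -0.008], [0.983, -0.183, -0.001], [-0.003, -0.007, -1.0]] F [0.5 0.2 0. ] w 0.087 j [-1.38  0.31  0.12  1.37 -0.04  1.47 -1.45]
now(cm) [-51.47  45.14   5.61] turn -0.05 afterturn(cm) [-53.68  42.49   5.61]
```

```bash
python3 -m jog '[[-3.5,2.9,0,-0.005,0],[-3.5,2.9,0,-0.005,0],[-3.5,2.9,0,-0.005,0],[-3.5,2.9,0,-0.005,0],[-3.5,2.9,0,-0.005,0],[-3.5,2.9,0,-0.005,0],[-3.5,2.9,0,-0.005,0],[-3.5,2.9,0,-0.005,0],[-3.5,2.9,0,-0.005,0],[-3.5,2.9,0,-0.005,0]]'
python3 - <<'E'
from h import *
s=st();to([.565,-.004,.22])
E
```

```text
time: 2.2
ee_pos: [0.4469, 0.1825, 0.3027]
eef_rot: [0.75, 0.661, -0.004, 0.0]
ft_force: [0.8, 0.6, 0.1]
width: 0.087
t 2.2 p [0.4469 0.1825 0.3027] R [[0.126, 0.992, -0.006], [0.992, -0.126, -0.004], [-0.005, -0.006, -1.0]] F [0.8 0.6 0.1] w 0.087 j [-0.95 -0.03  0.46  1.75  0.02  1.43 -0.62]
now(cm) [-16.96  14.11   8.31] turn 0.007 afterturn(cm) [-16.86  14.23   8.31]
```

```bash
python3 -m jog '[[-2.8,2.3,0,0,0],[-2.8,2.3,0,0,0],[-2.8,2.3,0,0,0],[-2.8,2.3,0.5,0,0],[-2.8,2.3,1,0.007,0],[-2.8,2.3,2,0,0],[-1,1,1,0,0],[0,0,1,0,0],[0,0,0,0,0],[0,0,0,0,0]]'
python3 - <<'E'
from h import *
s=st();to([.565,-.004,.12]);cam('wrist','w1.png')
E
```

```text
time: 3.2
ee_pos: [0.5751, -0.0287, 0.2468]
eef_rot: [0.755, 0.655, -0.003, 0.001]
ft_force: [0.5, -0.9, -0.7]
width: 0.0872
t 3.2 p [ 0.5751 -0.0287  0.2468] R [[0.142, 0.99, -0.006], [0.99, -0.142, -0.002], [-0.003, -0.006, -1.0]] F [ 0.5 -0.9 -0.7] w 0.0872 j [-0.63  0.26  0.71  1.62 -0.17  1.33 -0.03]
now(cm) [ 2.38 -1.33 12.67] turn -0.008 afterturn(cm) [ 2.39 -1.31 12.67]
```

View pics/w1.png

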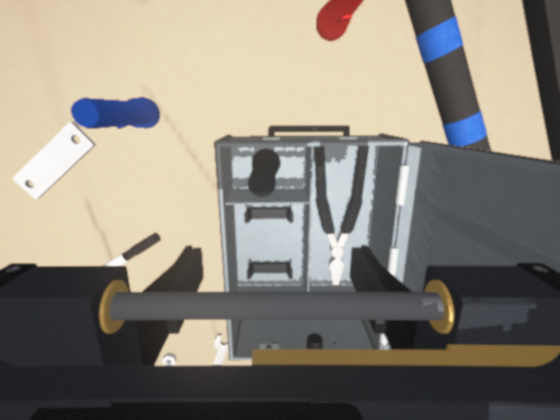

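The wrist view shows the torch in the well at (265,170), the cradle blocks at (269,212) and (269,267), and the front-left rim corner near (218,142). I'll check the predicted positions against it by projecting them.

```bash
python3 - <<'E'
from h import *
c=cam('wrist')
for n,p in dict(top=[-45,102,126],bot=[-45,102,4],FL=[-94,133,80],RL=[94,133,80],b1=[-45,36.5,28],b2=[-45,-43.5,28],knee=[7,-96,102]).items(): print(n,proj(c,ch(p)).round(1))
inv=lambda p:R.from_euler('z',-Q[2]).apply(p-[Q[0],Q[1],0])
g=c['pixels'].max(2); m=(g<45).astype('uint8'); m=m[145:197,234:298]
n,l,s,ce=cv2.connectedComponentsWithStats(m); k=1+np.argmax(s[1:,4]); print(s[k],ce[k]+[234,145])
for rr in range(0,52,4): x=np.where(l[rr]==k)[0]; print(rr+145,(x.min()+234,x.max()+234) if len(x) else None)
for uv in[(264,180),(266,158)]: print(uv,inv(onz(c,uv,.126)),inv(onz(c,uv,.004)))
E
```

```text
top [[260.4 184.9]]
bot [[265.3 162.6]]
FL [[212.3 143.9]]
RL [[403.3 142.1]]
b1 [[265.6 218.1]]
b2 [[266.7 274.9]]
knee [[310.9 348.3]]Traceback (most recent call last):
  File "<stdin>", line 6, in <module>
    return _wrapfunc(a, 'argmax', axis=axis, out=out, **kwds)
    return bound(*args, **kwds)
ValueError: attempt to get argmax of an empty sequence
```

```bash
python3 - <<'E'
from h import *
st();c=cam('wrist','w2.png');g=c['pixels'].max(2)
print(g[180,240:290:4],g[212,230:310:4],g[150:195:4,265])
m=(g[145:290,226:300]<60).astype('uint8')
n,l,s,ce=cv2.connectedComponentsWithStats(m)
for k in range(1,n):
    if s[k,4]>60: print(s[k]+[226,145,0,0,0],ce[k]+[226,145])
E
```

```text
t 3.3 p [ 0.5753 -0.0282  0.2471] R [[0.141, 0.99, -0.006], [0.99, -0.141, -0.001], [-0.002, -0.005, -1.0]] F [-0.7  0.6  0.2] w 0.0867 j [-0.63  0.26  0.71  1.62 -0.17  1.33 -0.03]
[134 130  83  60  58  57  59  57  56 119 129 129 133] [ 97 167 213 212  86  68 100 100 101 101 103 103 104 104  78  76 214 221
 195  96] [69 62 60 59 56 55 59 57 58 55 57 69]
[251 154  27  39 657] [264.57534247 174.34246575]
```

```bash
python3 - <<'E'
import cv2
a=cv2.imread('pics/w2.png')[125:295,205:415]
cv2.imwrite('pics/c2.png',cv2.resize(a,(735,595),interpolation=cv2.INTER_CUBIC))
E
```

```text
(no output)
```

View pics/c2.png

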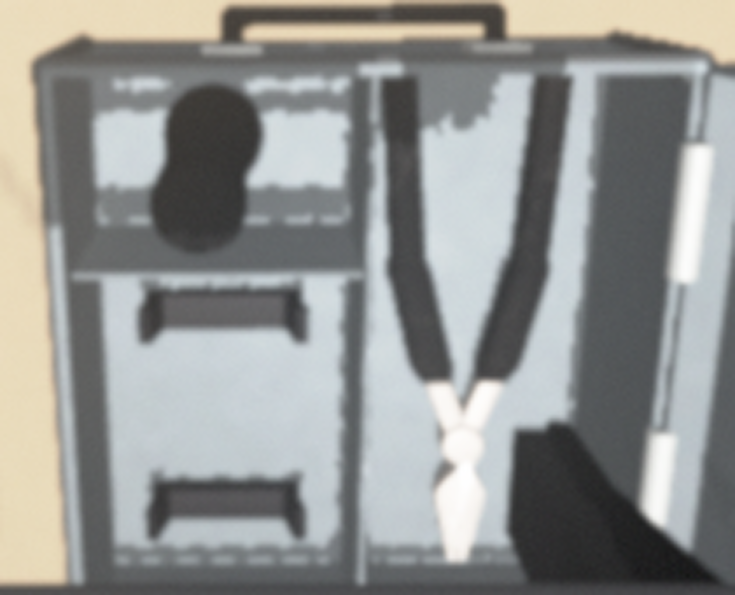

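The crop shows the saddle centres at (269.3,213) and (269.3,267.9), the rim corners at (219,143.6) and (407,142), the well partition at v=203, the long partition at u=309, and the torch top at (262,183). I'll refit with these.

```bash
python3 - <<'E'
from h import *
from scipy.optimize import least_squares
c=cam('wrist')
P=np.array([[-45,36.5,12],[-45,-43.5,12],[-92.5,131.5,80],[92.5,131.5,80],[-45,67.5,70],[1.5,0,70]])/1e3
U=np.array([[269.3,213],[269.3,267.9],[218.5,143.2],[406.5,142.5],[262,202.7],[308.7,245]])
W=np.array([[1,1],[1,1],[1,1],[1,1],[0,1],[1,0]])
w=lambda q,P:P@R.from_euler('z',q[2]).as_matrix().T+[q[0],q[1],0]
f=lambda q:((proj(c,w(q,P))-U)*W).ravel()
print(f(Q).reshape(-1,2).round(1).tolist())
q=least_squares(f,Q).x;print(q,f(q).reshape(-1,2).round(1).tolist())
p=onz(c,(262.1,183),.126);print('torch top',p,R.from_euler('z',-q[2]).apply(p-[q[0],q[1],0]), 13.4/c['fx'])
M=np.array(c['camera_from_world']);print(-M[:3,:3].T@M[:3,3],M[2,:3])
for uv in[(237,66),(250,267),(197,195),(227,185)]:
    pass
t=cam('top')
for n,uv in dict(blue=(250,267),pink=(197,198),red=(227,185)).items(): print(n,onz(t,uv,.1))
E
```

```text
[[-3.7, 0.9], [-2.6, 1.0], [-4.9, 2.2], [-5.6, 1.3], [0.0, 1.3], [-3.9, 0.0]]
[ 0.6005382  -0.11078675 -0.13914787] [[-0.2, -0.3], [0.4, -0.1], [0.1, 0.2], [-0.3, 0.3], [0.0, -0.2], [-0.0, 0.0]]
torch top [ 0.5671107  -0.00315998  0.126     ] [-0.04803215  0.10195014  0.126     ] 0.0439866777647625
[0.58776436 0.054241   0.38709908] [0.04322616 0.30504593 0.95135613]
blue [0.42251071 0.0737268  0.1       ]
pink [0.60812651 0.21123728 0.1       ]
red [0.64189448 0.13177331 0.1       ]
```

```bash
sed -i 's/^Q=.*/Q=np.array([0.5998,-0.1109,-0.1380])/' h.py; python3 - <<'E'
from h import *
to([.567,-.003,.112])
E
```

```text
now(cm) [ 2.5  -1.2  13.52] turn -0.004 afterturn(cm) [ 2.51 -1.19 13.52]
```

```bash
python3 -m jog '[[1.3,-0.6,0,-0.004,0],[1.2,-0.6,0,0,0],[0,0,3,0,0],[0,0,3,0,0],[0,0,3,0,0],[0,0,2.5,0,0],[0,0,1.5,0,0],[0,0,0.5,0,0],[0,0,0,0,0],[0,0,0,0,0]]'
python3 - <<'E'
from h import *
st();to([.567,-.003,.112])
E
```

```text
time: 4.45
ee_pos: [0.5666, 0.0116, 0.1117]
eef_rot: [0.75, 0.661, 0.002, 0.001]
ft_force: [-0.4, -0.2, 0.7]
width: 0.0872
t 4.45 p [0.5666 0.0116 0.1117] R [[0.125, 0.992, 0.001], [0.992, -0.125, 0.005], [0.005, 0.001, -1.0]] F [-0.4 -0.2  0.7] w 0.0872 j [-0.64  0.36  0.65  1.81 -0.25  1.05 -0.02]
now(cm) [-1.44  0.22 -0.03] turn 0.012 afterturn(cm) [-1.44  0.24 -0.03]
```

```bash
python3 -m jog '[[-0.7,0.2,0,0.012,0],[-0.7,0,0,0,0],[0,0,0,0,0],[0,0,0,0,0.5],[0,0,0,0,0.8],[0,0,0,0,0.8],[0,0,0,0,0.8],[0,0,0,0,0.8],[0,0,0,0,0.8],[0,0,0,0,0.8]]' 20
python3 - <<'E'
from h import *
st();to([.567,-.003,.112])
E
```

```text
time: 5.45
ee_pos: [0.5684, -0.0036, 0.1147]
eef_rot: [0.754, 0.656, 0.004, 0.002]
ft_force: [-0.8, 0.6, -1.1]
width: 0.039
t 5.45 p [ 0.5684 -0.0036  0.1147] R [[0.138, 0.99, 0.004], [0.99, -0.139, 0.009], [0.009, 0.002, -1.0]] F [-0.8  0.6 -1.1] w 0.039 j [-0.62  0.36  0.66  1.8  -0.25  1.05 -0.01]
now(cm) [ 0.04 -0.15  0.27] turn -0.001 afterturn(cm) [ 0.04 -0.15  0.27]
```

```bash
python3 -m jog '[[0,0,0,0,1],[0,0,0,0,1],[0,0,-1,0,1],[0,0,-2,0,1],[0,0,-2.5,0,1],[0,0,-2.5,0,1],[0,0,-2.5,0,1],[0,0,-2.5,0,1],[0,0,-2.0,0,1],[0,0,0,0,1]]' 25
python3 - <<'E'
from h import *
st();to([.50,.22,.25]);cam('scene','s2.png')
im=cv2.imread('pics/s2.png')[120:300,220:400];cv2.imwrite('pics/c3.png',cv2.resize(im,(540,540)))
E
```

```text
time: 6.45
ee_pos: [0.5658, -0.0051, 0.2742]
eef_rot: [0.755, 0.656, 0.004, 0.002]
ft_force: [0.8, 0.0, 0.4]
width: 0.0365
t 6.45 p [ 0.5658 -0.0051  0.2742] R [[0.141, 0.99, 0.003], [0.99, -0.141, 0.008], [0.009, 0.001, -1.0]] F [0.8 0.  0.4] w 0.0365 j [-0.68  0.2   0.71  1.62 -0.13  1.36 -0.1 ]
now(cm) [21.35 -9.7   2.4 ] turn -0.003 afterturn(cm) [21.38 -9.63  2.4 ]
```

View pics/c3.png

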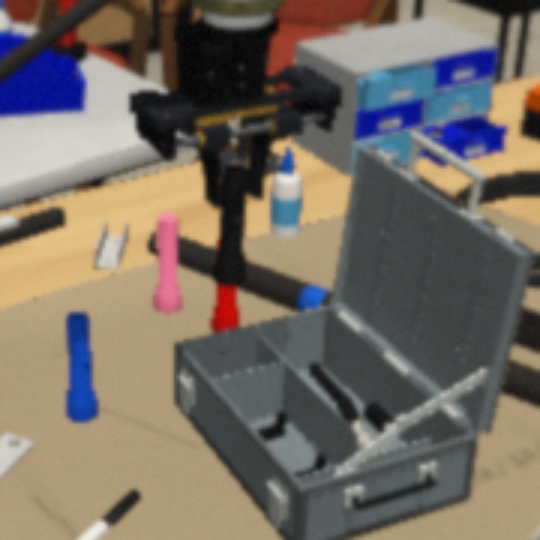

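The torch is gripped and hanging at about (232,230) in the crop, clear of the well. Next I carry it to the free bench.

```bash
python3 -m jog '[[2,-1,0,0,1],[2.8,-1.3,0,0,1],[2.8,-1.3,0,0,1],[2.8,-1.3,0,0,1],[2.8,-1.3,0,0,1],[2.8,-1.3,0,0,1],[2,-0.9,0,0,1],[1,-0.3,1,0,1],[0,0,1,0,1],[0,0,1,0,1]]'
python3 - <<'E'
from h import *
st();to([.50,.22,.118])
E
```

```text
time: 7.5
ee_pos: [0.5, 0.1986, 0.2311]
eef_rot: [0.757, 0.654, -0.003, 0.001]
ft_force: [0.5, 0.0, -0.8]
width: 0.0364
t 7.5 p [0.5    0.1986 0.2311] R [[0.145, 0.989, -0.006], [0.989, -0.145, -0.003], [-0.003, -0.006, -1.0]] F [ 0.5  0.  -0.8] w 0.0364 j [-0.96  0.16  0.55  1.73 -0.08  1.28 -0.54]
now(cm) [ 2.19 -0.28 11.3 ] turn -0.007 afterturn(cm) [ 2.19 -0.26 11.3 ]
```

```bash
python3 -m jog '[[0.8,-0.2,1,-0.005,1],[0.7,0,2,0,1],[0,0,2,0,1],[0,0,2,0,1],[0,0,1.5,0,1],[0,0,1,0,1],[0,0,0.6,0,1],[0,0,0.3,0,1],[0,0,0.3,0,1],[0,0,0,0,1]]'
python3 - <<'E'
from h import *
st();to([.50,.22,.111])
E
```

```text
time: 8.5
ee_pos: [0.5009, 0.206, 0.1133]
eef_rot: [0.759, 0.652, -0.006, 0.002]
ft_force: [0.5, -0.3, -1.1]
width: 0.0359
t 8.5 p [0.5009 0.206  0.1133] R [[0.151, 0.989, -0.011], [0.989, -0.151, -0.004], [-0.006, -0.01, -1.0]] F [ 0.5 -0.3 -1.1] w 0.0359 j [-0.93  0.29  0.52  1.85 -0.16  1.05 -0.49]
now(cm) [ 1.37 -0.3   0.22] turn -0.013 afterturn(cm) [ 1.38 -0.28  0.22]
```

```bash
python3 -m jog '[[0,0,0.2,0,1],[0,0,0.2,0,1],[0,0,0.2,0,1],[0,0,0.2,0,1],[0.3,0,0.15,0,1],[0.3,0,0.15,0,1],[0.3,0,0.15,0,1],[0.3,0,0.1,0,1],[0.3,0,0.1,0,1],[0.3,0,0.1,0,1]]' 10
python3 - <<'E'
from h import *
st()
E
```

```text
time: 9.5
ee_pos: [0.5053, 0.2277, 0.1082]
eef_rot: [0.758, 0.652, -0.001, -0.001]
ft_force: [-2.1, -1.2, 5.1]
width: 0.036
t 9.5 p [0.5053 0.2277 0.1082] R [[0.15, 0.989, 0.0], [0.989, -0.15, -0.003], [-0.003, 0.001, -1.0]] F [-2.1 -1.2  5.1] w 0.036 j [-0.94  0.32  0.51  1.83 -0.18  1.04 -0.51]
```

```bash
python3 - <<'E'
from h import *
c=cam('scene','s3.png');u=proj(c,r.read_state()['ee_pos'])[0].astype(int);print(u)
im=cv2.imread('pics/s3.png')[u[1]-50:u[1]+70,u[0]-60:u[0]+60];cv2.imwrite('pics/c4.png',cv2.resize(im,(480,480),interpolation=cv2.INTER_CUBIC))
E
```

```text
[243 202]
```

View pics/c4.png

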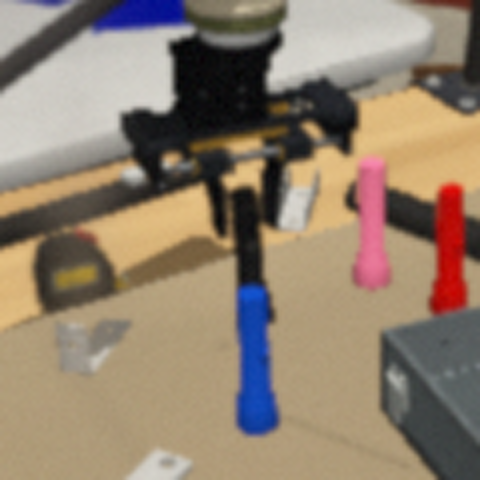

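The torch leans in the jaws behind the blue one, so it is pivoting about its foot. I'll continue along the arc.

```bash
python3 -m jog '[[0.8,0,0.15,0,1],[0.8,0,0.2,0,1],[0.8,0,0.25,0,1],[0.8,0,0.3,0,1],[0.8,0,0.35,0,1],[0.75,0,0.4,0,1],[0.7,0,0.45,0,1],[0.7,0,0.5,0,1],[0.7,0,0.55,0,1],[0,0,0,0,1]]' 10
python3 - <<'E'
from h import *
st()
E
```

```text
time: 10.55
ee_pos: [0.5166, 0.3018, 0.0739]
eef_rot: [0.758, 0.652, -0.001, -0.001]
ft_force: [0.4, -0.3, -0.6]
width: 0.0357
t 10.55 p [0.5166 0.3018 0.0739] R [[0.149, 0.989, 0.001], [0.989, -0.149, -0.002], [-0.002, 0.001, -1.0]] F [ 0.4 -0.3 -0.6] w 0.0357 j [-0.98  0.45  0.47  1.74 -0.24  1.01 -0.57]
```

```bash
python3 -m jog '[[0.5,0,0.6,0,1],[0.5,0,0.7,0,1],[0.4,0,0.7,0,1],[0.35,0,0.7,0,1],[0.3,0,0.7,0,1],[0.2,0,0.6,0,1],[0.1,0,0.4,0,1],[0,0,0.2,0,1],[0,0,0,0,1],[0,0,0,0,1]]' 10
python3 - <<'E'
from h import *
st()
E
```

```text
time: 11.55
ee_pos: [0.5205, 0.3265, 0.0234]
eef_rot: [0.758, 0.652, -0.001, -0.001]
ft_force: [-0.3, 0.3, -0.5]
width: 0.0359
t 11.55 p [0.5205 0.3265 0.0234] R [[0.15, 0.989, 0.0], [0.989, -0.15, -0.002], [-0.002, 0.001, -1.0]] F [-0.3  0.3 -0.5] w 0.0359 j [-0.97  0.55  0.43  1.72 -0.28  0.93 -0.58]
```

```bash
python3 -m jog '[[0,0,0,0,0.3],[0,0,0,0,0],[0,0,0,0,0],[0,0,0,0,0],[0,0,-0.2,0,0],[-1,0,0,0,0],[-1.5,0,0,0,0],[-1.5,0,0,0,0],[-0.6,0,0,0,0],[0,0,0,0,0]]' 10
python3 - <<'E'
from h import *
st();c=cam('wrist','w4.png')
E
```

```text
time: 12.55
ee_pos: [0.5132, 0.2753, 0.0264]
eef_rot: [0.759, 0.651, -0.0, -0.001]
ft_force: [0.2, 0.9, 0.6]
width: 0.0866
t 12.55 p [0.5132 0.2753 0.0264] R [[0.152, 0.988, 0.001], [0.988, -0.152, -0.002], [-0.002, 0.001, -1.0]] F [0.2 0.9 0.6] w 0.0866 j [-0.94  0.49  0.45  1.81 -0.27  0.91 -0.52]
```

View pics/w4.png

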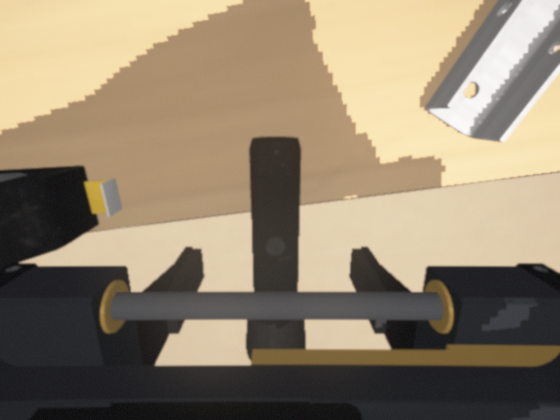

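The torch lies flat between the open fingers, with its tail end at (275,138). I'll measure where that end is.

```bash
python3 - <<'E'
from h import *
c=cam('wrist');s=r.read_state();M=R.from_quat(s['eef_rot']).as_matrix()
for uv in[(275,138),(275,143),(250,160),(300,160),(247,345),(305,345)]:
  print(uv,[(M.T@(onz(c,uv,z)-s['ee_pos'])*1e3).round(1).tolist() for z in(.018,.032)])
E
```

```text
(275, 138) [[70.5, 0.3, 8.6], [71.6, 0.3, -5.4]]
(275, 143) [[68.2, 0.3, 8.6], [69.5, 0.3, -5.4]]
(250, 160) [[60.1, -11.9, 8.6], [62.1, -10.7, -5.4]]
(300, 160) [[60.1, 12.4, 8.5], [62.1, 11.4, -5.5]]
(247, 345) [[-49.5, -16.6, 8.4], [-37.2, -15.0, -5.6]]
(305, 345) [[-49.5, 17.8, 8.4], [-37.2, 16.2, -5.6]]
```

```bash
python3 -m jog '[[0.4,0,0.1,0,0],[0.3,0,0.1,0,0],[0,0,0,0,0.4],[0,0,0,0,1],[0,0,0,0,1],[0,0,0,0,1],[0,0,0,0,1],[0,0,0,0,1],[0,0,0,0,1],[0,0,0,0,1]]' 25
python3 - <<'E'
from h import *
st()
E
```

```text
time: 13.65
ee_pos: [0.5142, 0.2866, 0.0241]
eef_rot: [0.758, 0.653, 0.0, -0.001]
ft_force: [-0.4, -1.1, -0.3]
width: 0.0358
t 13.65 p [0.5142 0.2866 0.0241] R [[0.148, 0.989, 0.002], [0.989, -0.148, -0.002], [-0.001, 0.002, -1.0]] F [-0.4 -1.1 -0.3] w 0.0358 j [-0.94  0.5   0.44  1.79 -0.27  0.91 -0.53]
```

```bash
python3 -m jog '[[0,0,-1,0,1],[0,0,-2,0,1],[0,0,-2.5,0,1],[0,0,-2.5,0,1],[0,0,-2.5,0,1],[0,0,-2.5,0,1],[-1,0,-2.5,0,1],[-2,0,-1,0,1],[-2.5,0,0,0,1],[-2.5,0,0,0,1]]'
python3 - <<'E'
from h import *
st();print(ch([-45,-.5,36]));to(ch([-45,-.5,150]))
E
```

```text
time: 14.65
ee_pos: [0.5016, 0.2069, 0.2012]
eef_rot: [0.756, 0.654, 0.001, -0.001]
ft_force: [-0.2, 0.1, -1.6]
width: 0.0357
t 14.65 p [0.5016 0.2069 0.2012] R [[0.145, 0.989, 0.003], [0.99, -0.145, -0.001], [-0.0, 0.003, -1.0]] F [-0.2  0.1 -1.6] w 0.0357 j [-0.96  0.19  0.55  1.77 -0.11  1.22 -0.53]
[ 0.55515903 -0.10520494  0.036     ]
now(cm) [-30.12   9.81   5.02] turn -0.007 afterturn(cm) [-30.19   9.6    5.02]
```

```bash
python3 -m jog '[[-2.5,0.9,0,-0.005,1],[-3.2,1.1,0,0,1],[-3.5,1.1,0,0,1],[-3.5,1.1,0,0,1],[-3.5,1.1,0,0,1],[-3.5,1.1,0,0,1],[-3.5,1.1,0,0,1],[-3,1.0,0,0,1],[-1,0.3,0,0,1],[0,0,0,0,1]]'
python3 - <<'E'
from h import *
st();to(ch([-45,-.5,80]))
E
```

```text
time: 15.65
ee_pos: [0.5495, -0.0908, 0.2073]
eef_rot: [0.757, 0.654, 0.005, -0.001]
ft_force: [1.4, 1.5, -1.9]
width: 0.0357
t 15.65 p [ 0.5495 -0.0908  0.2073] R [[0.145, 0.989, 0.009], [0.989, -0.145, 0.004], [0.005, 0.008, -1.0]] F [ 1.4  1.5 -1.9] w 0.0357 j [-0.56  0.24  0.75  1.73 -0.18  1.23  0.09]
now(cm) [-1.45  0.72 12.72] turn -0.007 afterturn(cm) [-1.46  0.7  12.72]
```

```bash
python3 -m jog '[[-0.8,0.4,0,-0.007,1],[-0.5,0.3,0,0,1],[0,0,1,0,1],[0,0,1.5,0,1],[0,0,2,0,1],[0,0,1.5,0,1],[0,0,1,0,1],[0,0,0,0,1],[0,0,0,0,1],[0,0,0,0,1]]'
python3 - <<'E'
from h import *
st();to(ch([-45,-.5,36]));c=cam('wrist','w5.png')
E
```

```text
time: 16.65
ee_pos: [0.5544, -0.0969, 0.1296]
eef_rot: [0.751, 0.66, 0.004, -0.004]
ft_force: [-0.0, 0.5, -0.4]
width: 0.0358
t 16.65 p [ 0.5544 -0.0969  0.1296] R [[0.128, 0.992, 0.011], [0.992, -0.128, -0.0], [0.001, 0.011, -1.0]] F [-0.   0.5 -0.4] w 0.0358 j [-0.5   0.35  0.72  1.8  -0.27  1.09  0.19]
now(cm) [-0.91  0.18  9.35] turn 0.01 afterturn(cm) [-0.91  0.19  9.35]
```

View pics/w5.png

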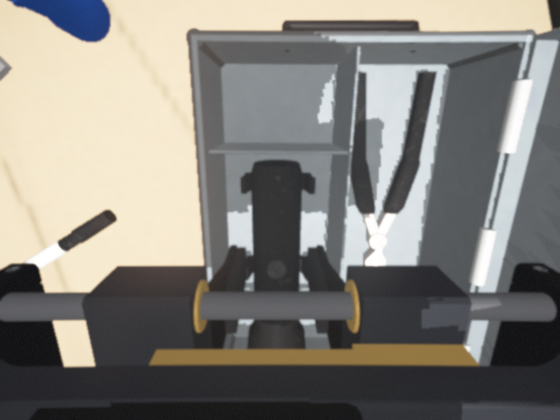

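The torch is centred above the left block (cheeks at u=243 and u=313, centre 278), with the well partition at v=149 and its junction with the long partition near (351,149). I'll check Q against these.

```bash
python3 - <<'E'
from h import *
c=cam('wrist')
for n,p in dict(FLout=[-94,133,80],RLin=[92,131.5,80],part=[0,68,70],b1=[-45,36.5,28]).items(): print(n,proj(c,ch(p)).round(1))
for p in ([-45,43.5,28],): print(proj(c,ch(p)))
u=onz(c,(275.5,168),.13);print('tail end chest',R.from_euler('z',-Q[2]).apply(u-[Q[0],Q[1],0]))
E
```

```text
FLout [[191.5  31.5]]
RLin [[529.1  36.4]]
part [[347.9 150.7]]
b1 [[277.8 184. ]]
[[277.87070699 175.52381693]]
tail end chest [-0.0469889   0.06598946  0.13      ]
```

```bash
python3 -m jog '[[-0.5,0.2,0,0.01,1],[-0.4,0,0,0,1],[0,0,0,0,1],[0,0,1,0,1],[0,0,1.2,0,1],[0,0,1.2,0,1],[0,0,1,0,1],[0,0,0.5,0,1],[0,0,0,0,1],[0,0,0,0,1]]'
python3 - <<'E'
from h import *
st();to(ch([-45,-.5,36]))
E
```

```text
time: 17.75
ee_pos: [0.5555, -0.1066, 0.0762]
eef_rot: [0.755, 0.656, 0.004, -0.004]
ft_force: [-0.2, 0.3, -0.9]
width: 0.0358
t 17.75 p [ 0.5555 -0.1066  0.0762] R [[0.139, 0.99, 0.011], [0.99, -0.139, 0.0], [0.002, 0.011, -1.0]] F [-0.2  0.3 -0.9] w 0.0358 j [-0.45  0.43  0.69  1.83 -0.33  1.    0.24]
now(cm) [ 0.09 -0.05  4.02] turn -0.002 afterturn(cm) [ 0.09 -0.05  4.02]
```

```bash
python3 -m jog '[[0,0,0.6,0,1],[0,0,0.7,0,1],[0,0,0.7,0,1],[0,0,0.6,0,1],[0,0,0.5,0,1],[0,0,0.3,0,1],[0,0,0.2,0,1],[0,0,0,0,1],[0,0,0,0,1],[0,0,0,0,1]]'
python3 - <<'E'
from h import *
st();to(ch([-45,-.5,36]))
E
```

```text
time: 18.75
ee_pos: [0.5564, -0.1063, 0.0379]
eef_rot: [0.755, 0.656, 0.005, -0.003]
ft_force: [1.0, -0.4, -0.7]
width: 0.0358
t 18.75 p [ 0.5564 -0.1063  0.0379] R [[0.139, 0.99, 0.011], [0.99, -0.139, 0.002], [0.004, 0.011, -1.0]] F [ 1.  -0.4 -0.7] w 0.0358 j [-0.42  0.48  0.66  1.86 -0.38  0.93  0.27]
now(cm) [ 0.08 -0.14  0.19] turn -0.002 afterturn(cm) [ 0.08 -0.14  0.19]
```

```bash
python3 -m jog '[[0,-0.1,0.15,0,1],[0,0,0.15,0,1],[0,0,0.1,0,1],[0,0,0,0,1],[0,0,0,0,0.45],[0,0,0,0,0.45],[0,0,0,0,0.45],[0,0,0,0,0.45],[0,0,0,0,0.45],[0,0,0,0,0.45]]'
python3 - <<'E'
from h import *
st()
E
```

```text
time: 19.75
ee_pos: [0.5568, -0.1062, 0.0369]
eef_rot: [0.755, 0.656, 0.007, -0.003]
ft_force: [0.1, 0.1, 1.3]
width: 0.048
t 19.75 p [ 0.5568 -0.1062  0.0369] R [[0.139, 0.99, 0.013], [0.99, -0.139, 0.005], [0.007, 0.013, -1.0]] F [0.1 0.1 1.3] w 0.048 j [-0.42  0.48  0.66  1.86 -0.38  0.92  0.27]
```

```bash
python3 -m jog '[[0,0,-0.3,0,0.45],[0,0,-1,0,0.45],[0,0,-2,0,0.45],[0,0,-2.5,0,0.45],[0,0,-2.5,0,0.45],[0,0,-2.5,0,0.45],[0,0,-2.5,0,0.45],[0,0,-2.5,0,0.6],[0,0,-1.5,0,1],[0,0,0,0,1]]'
python3 - <<'E'
from h import *
st();c=cam('wrist','w6.png');t=cam('top','t6.png')
im=cv2.imread('pics/w6.png'); im2=cv2.resize(cv2.imread('pics/t6.png')[115:255,255:395],(420,420),interpolation=cv2.INTER_CUBIC)
cv2.imwrite('pics/c6.png',cv2.resize(np.hstack([im,im2]),(800,343)))
to(ch([-3,-97,200]),Q[2]+np.pi/2)
for n,p in dict(knee=[7,-97,102],roll1=[7,-82,102],tail=[-45,57.5,40]).items(): print(n,proj(c,ch(p)),proj(t,ch(p)))
E
```

```text
time: 20.75
ee_pos: [0.5537, -0.1098, 0.2214]
eef_rot: [0.756, 0.655, 0.006, -0.003]
ft_force: [-0.4, 0.1, 0.2]
width: 0.0312
t 20.75 p [ 0.5537 -0.1098  0.2214] R [[0.142, 0.99, 0.013], [0.99, -0.142, 0.004], [0.006, 0.013, -1.0]] F [-0.4  0.1  0.2] w 0.0312 j [-0.53  0.25  0.76  1.69 -0.2   1.27  0.14]
now(cm) [-9.21  4.41  1.8 ] turn 1.566 afterturn(cm) [4.37 9.22 1.8 ]
knee [[329.30712676 300.82287256]] [[355.7204866  199.69176328]]
roll1 [[329.98905997 287.2929301 ]] [[350.06297306 199.05756602]]
tail [[275.33306773 135.89015709]] [[294.3735801  217.03209637]]
```

View pics/c6.png

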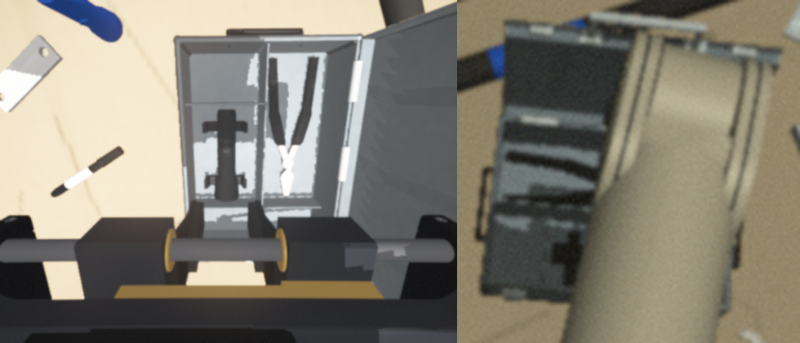

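The torch lies in both cradles, its tail end within 1 px of the prediction. Next I turn the hand so its narrow side faces the lid, with the camera to the front.

```bash
python3 -m jog '[[0,0,0,-0.148,1],[0,0,0,-0.148,1],[0,0,0,-0.148,1],[0,0,0,-0.148,1],[0,0,0,-0.148,1],[0,0,0,-0.148,1],[0,0,0,-0.148,1],[0,0,0,-0.148,1],[0,0,0,-0.148,1],[0,0,0,-0.148,1]]'
python3 - <<'E'
from h import *
st();to(ch([-3,-97,180]),Q[2]+np.pi/2)
E
```

```text
time: 21.85
ee_pos: [0.5459, -0.108, 0.206]
eef_rot: [0.105, 0.994, 0.005, -0.01]
ft_force: [0.5, 0.1, -0.8]
width: 0.0002
t 21.85 p [ 0.5459 -0.108   0.206 ] R [[-0.978, 0.209, 0.02], [0.209, 0.978, 0.008], [-0.018, 0.012, -1.0]] F [ 0.5  0.1 -0.8] w 0.0002 j [-0.36  0.24  0.56  1.71 -0.14  1.26  1.59]
now(cm) [-5.78 -8.87  2.41] turn -0.072 afterturn(cm) [-5.13 -9.27  2.41]
```

```bash
python3 -m jog '[[0,-0.8,0,-0.07,1],[-0.5,-1.2,0,0,1],[-0.9,-1.5,0,0,1],[-0.9,-1.5,0,0,1],[-0.9,-1.5,0.3,0,1],[-0.9,-1.5,0.4,0,1],[-0.7,-1,0.5,0,1],[-0.2,-0.3,0.5,0,1],[0,0,0,0,1],[0,0,0,0,1]]'
python3 - <<'E'
from h import *
st();to(ch([-3,-97,140]),Q[2]+np.pi/2);c=cam('wrist','w7.png');print(proj(c,ch([5,-97,111])),proj(c,ch([5,-82,102])))
E
```

```text
time: 22.85
ee_pos: [0.5774, -0.2069, 0.1736]
eef_rot: [0.065, 0.998, 0.007, -0.019]
ft_force: [-0.0, -0.7, 0.1]
width: 0.0003
t 22.85 p [ 0.5774 -0.2069  0.1736] R [[-0.991, 0.129, 0.039], [0.129, 0.992, 0.011], [-0.037, 0.016, -0.999]] F [-0.  -0.7  0.1] w 0.0003 j [-0.17  0.42  0.57  1.58 -0.24  1.26  1.89]
now(cm) [-0.73  0.07  3.33] turn 0.008 afterturn(cm) [-0.73  0.08  3.33]
[[278.18281279 255.64815584]] [[297.68831766 250.84132647]]
```

```bash
python3 -m jog '[[-0.4,0,0.5,0,1],[-0.2,0,0.8,0,1],[0,0,1,0,1],[0,0,0.6,0,1],[0,0,0.4,0,1],[0,0,0.3,0,1],[0,0,0.3,0,1],[0,0,0.3,0,1],[0,0,0.2,0,1],[0,0,0,0,1]]'
python3 - <<'E'
from h import *
st();to(ch([-3,-97,90]),Q[2]+np.pi/2)
E
```

```text
time: 23.9
ee_pos: [0.5852, -0.205, 0.1292]
eef_rot: [0.063, 0.998, 0.007, -0.015]
ft_force: [-1.7, 0.3, 1.1]
width: 0.0006
t 23.9 p [ 0.5852 -0.205   0.1292] R [[-0.992, 0.126, 0.031], [0.126, 0.992, 0.012], [-0.029, 0.016, -0.999]] F [-1.7  0.3  1.1] w 0.0006 j [-0.16  0.47  0.56  1.61 -0.27  1.17  1.91]
now(cm) [ 0.03 -0.23  3.92] turn 0.012 afterturn(cm) [ 0.03 -0.23  3.92]
```

```bash
python3 -m jog '[[0,0,0.5,0,1],[0,0,0.5,0,1],[0,0,0.5,0,1],[0,0,0.5,0,1],[0,0,0.5,0,1],[0,0,0.5,0,1],[0,0,0,0,1],[0,0,0,0,1],[0,0,0,0,1],[0,0,0,0,1]]'
python3 - <<'E'
from h import *
st();to(ch([-3,-97,90]),Q[2]+np.pi/2)
E
```

```text
time: 24.9
ee_pos: [0.5923, -0.2062, 0.1075]
eef_rot: [0.063, 0.998, 0.006, -0.005]
ft_force: [-0.4, 0.3, 2.6]
width: 0.0007
t 24.9 p [ 0.5923 -0.2062  0.1075] R [[-0.992, 0.125, 0.01], [0.125, 0.992, 0.012], [-0.009, 0.013, -1.0]] F [-0.4  0.3  2.6] w 0.0007 j [-0.15  0.49  0.55  1.62 -0.29  1.12  1.92]
now(cm) [ 0.86 -0.17  1.75] turn 0.012 afterturn(cm) [ 0.85 -0.18  1.75]
```

```bash
python3 -m jog '[[0.2,0,0.5,0,1],[0.2,0,0.5,0,1],[0.2,0,0.5,0,1],[0.2,0,0.5,0,1],[0.1,0,0.4,0,1],[0.1,0,0.3,0,1],[0,0,0,0,1],[0,0,0,0,1],[0,0,0,0,1],[0,0,0,0,1]]'
python3 - <<'E'
from h import *
st();to(ch([-3,-97,90]),Q[2]+np.pi/2)
c=cam('top','t8.png')
for a in(1.68,1.43,1.3): print(a,proj(c,ch([94-228*np.cos(a)+8*np.sin(a),55,80+228*np.sin(a)+8*np.cos(a)])),proj(c,ch([94-228*np.cos(a)+8*np.sin(a),0,80+228*np.sin(a)+8*np.cos(a)])))
g=c['pixels'].astype(int);
for u in (305,315,325): print(u,g[100:180:2,u].max(1))
E
```

```text
time: 25.9
ee_pos: [0.5928, -0.2063, 0.0924]
eef_rot: [0.062, 0.998, 0.006, 0.009]
ft_force: [0.3, -0.1, 3.5]
width: 0.0006
t 25.9 p [ 0.5928 -0.2063  0.0924] R [[-0.992, 0.124, -0.017], [0.124, 0.992, 0.012], [0.018, 0.01, -1.0]] F [ 0.3 -0.1  3.5] w 0.0006 j [-0.15  0.49  0.54  1.66 -0.3   1.05  1.93]
now(cm) [ 0.92 -0.14  0.22] turn 0.014 afterturn(cm) [ 0.92 -0.16  0.22]
1.68 [[308.87006712 120.37212793]] [[332.86235952 122.99093685]]
1.43 [[306.42835083 143.65425508]] [[330.70337253 146.32574383]]
1.3 [[304.97854234 156.6399187 ]] [[329.27691668 159.32613091]]
305 [119 146 152 145 146 146 150 148 147 150 148  97 136 158 163 157 138 113
 102 148 146 148 149 151 153 149 141 114 154 138 102  73  74  66  50  47
  52  53  62  72]
315 [149 150 151 153 153 148 151 149 150 130  49  45  45  45  34  32  74 143
 149 142 146 152 147 149 149 148 147 137 150 150 113  98  72  88  82  49
  50  47  60  73]
325 [148 150 152 150 149 147 153 142  76  45  44  45  41  34  48 135 153 156
 150 149 149 148 144 153 149 148 149 153 125 180 142 118  90  82  92  58
  46  46  37  38]
```

```bash
python3 -m jog '[[0.3,0,0,0,1],[0.8,0,0,0,1],[1.2,0,0,0,1],[1.5,0,-0.3,0,1],[1.5,0,-1,0,1],[1.5,0,-1.5,0,1],[1,0,-2,0,1],[0,0,-2.5,0,1],[0,0,-2.5,0,1],[0,0,-2.5,0,1]]'
python3 - <<'E'
from h import *
st()
c=cam('top','t9.png');g=c['pixels'].astype(int)
for u in (305,315): print(u,g[130:180:2,u].max(1))
E
```

```text
time: 26.95
ee_pos: [0.5004, -0.1961, 0.2105]
eef_rot: [0.063, 0.998, 0.007, 0.001]
ft_force: [0.5, -0.1, -0.6]
width: 0.0003
t 26.95 p [ 0.5004 -0.1961  0.2105] R [[-0.992, 0.125, -0.001], [0.125, 0.992, 0.014], [0.003, 0.014, -1.0]] F [ 0.5 -0.1 -0.6] w 0.0003 j [-0.24  0.17  0.61  1.77 -0.12  1.24  1.84]
305 [157 140 108  99 145 148 148 150 154 151 150 148 111 156 133 105  71  76
  65  46  43  52  51  65  72]
315 [ 34  75 146 149 151 152 151 150 151 147 150 148 137 149 143 112  99  73
  91  78  47  45  47  61  73]
```

```bash
python3 - <<'E'
from h import *
a=cam('top','ta.png');b=cam('scene','sa.png')
f=lambda n,y,x:cv2.resize(cv2.imread('pics/'+n)[y:y+140,x:x+140],(400,400),interpolation=cv2.INTER_CUBIC)
cv2.imwrite('pics/ca.png',np.hstack([f('ta.png',115,255),f('sa.png',165,265)]))
E
```

```text
(no output)
```

View pics/ca.png

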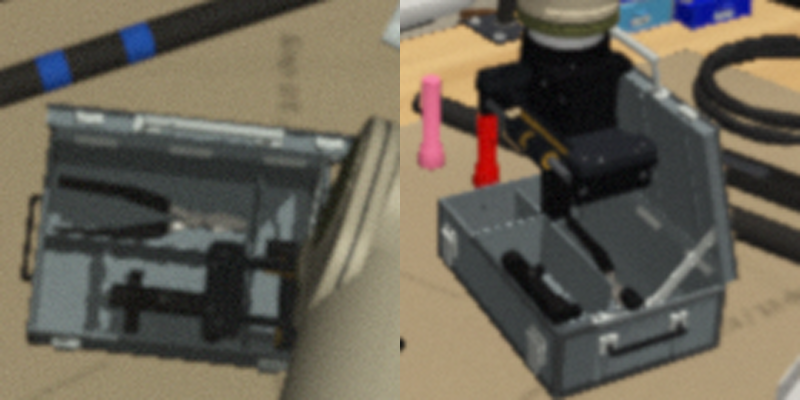

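The top crop shows the handle from (137,120) to (285,133), which puts the lid at about 1.30 rad with the knee still broken. Next I take the handle with the jaws turned back across the bar.

```bash
python3 -m jog '[[0,0,-2,0.14,1],[0,0,-2,0.148,1],[0,0,-2,0.148,1],[0,0,-2,0.148,1],[0,0,-2,0.148,1],[0,0,-2,0.148,1],[0,0,-2,0.148,0.5],[0,0,-1,0.148,0],[0,0,0,0.148,0],[0,0,0,0.148,0]]'
python3 - <<'E'
from h import *
st();to(ch([40.7,0,360]))
E
```

```text
time: 28.1
ee_pos: [0.4943, -0.1965, 0.3524]
eef_rot: [0.724, 0.69, 0.001, -0.011]
ft_force: [0.0, 0.6, 0.5]
width: 0.0244
t 28.1 p [ 0.4943 -0.1965  0.3524] R [[0.048, 0.999, 0.018], [0.999, -0.048, -0.015], [-0.014, 0.018, -1.0]] F [0.  0.6 0.5] w 0.0244 j [-0.36  0.1   0.73  1.54 -0.08  1.54  0.32]
now(cm) [ 8.71 14.17 -0.82] turn 0.09 afterturn(cm) [ 9.94 13.33 -0.82]
```

```bash
python3 -m jog '[[0.5,1,-0.5,0.09,0],[1,1.5,-0.3,0,0],[1.3,1.8,0,0,0],[1.3,1.8,0,0,0],[1.3,1.8,0,0,0],[1.3,1.8,0,0,0],[1.3,1.5,0,0,0],[0.6,0.8,0,0,0],[0,0,0,0,0],[0,0,0,0,0]]'
python3 - <<'E'
from h import *
st();to(ch([40.7,0,306]));c=cam('wrist','w9.png')
for s in(55,-55): print(proj(c,ch([40.7,s,307])))
g=c['pixels'].astype(int)
for v in(150,170,190,210): print(v,g[v,200:360:6].min(1))
E
```

```text
time: 29.1
ee_pos: [0.6248, -0.1264, 0.3447]
eef_rot: [0.758, 0.651, -0.005, -0.019]
ft_force: [-0.3, -0.9, -0.0]
width: 0.0866
t 29.1 p [ 0.6248 -0.1264  0.3447] R [[0.151, 0.988, 0.017], [0.988, -0.151, -0.037], [-0.034, 0.022, -0.999]] F [-0.3 -0.9 -0. ] w 0.0866 j [-0.34  0.41  0.69  1.25 -0.27  1.61  0.16]
now(cm) [1.14 1.51 3.84] turn -0.013 afterturn(cm) [1.12 1.52 3.84]
[[299.94203003 142.72935047]]
[[298.58194249 308.59527955]]
150 [ 90  94 187 185 187  57  55  53 192 197 195  92 198 199  67  68 141 159
 143 120 160  84 102  95  98 178 178]
170 [ 89  89 184 185 186  72  65  59 189 196 195 122 197 200 199 208 142 160
 142 115  84  85  98  96 114 178 179]
190 [ 89  89 160 167  63  60  67  61  59  62 193 129 200 199 200 224 144 162
 140 115  82  85  93  93 143 180 179]
210 [115  90  99 119 122 110  80  83 120 125 117 143 102 101 118 112 146 162
 136 130 113 101 102 112 166 180 179]
```

```bash
python3 -m jog '[[0.5,0.8,0,-0.013,0],[0.5,0.6,0,0,0],[0,0,0,0,0],[0,0,0.8,0,0],[0,0,1,0,0],[0,0,1,0,0],[0,0,0.7,0,0],[0,0,0.3,0,0],[0,0,0,0,0],[0,0,0,0,0]]'
python3 - <<'E'
from h import *
st();to(ch([40.7,0,306]))
E
```

```text
time: 30.15
ee_pos: [0.6378, -0.1189, 0.3033]
eef_rot: [0.755, 0.656, -0.005, -0.02]
ft_force: [-0.4, -0.5, 0.0]
width: 0.0868
t 30.15 p [ 0.6378 -0.1189  0.3033] R [[0.14, 0.99, 0.018], [0.99, -0.14, -0.036], [-0.033, 0.023, -0.999]] F [-0.4 -0.5  0. ] w 0.0868 j [-0.34  0.45  0.68  1.29 -0.29  1.54  0.17]
now(cm) [ 0.27  0.18 -0.27] turn -0.002 afterturn(cm) [ 0.27  0.18 -0.27]
```

Close the jaws on the bar.

```bash
python3 -m jog '[[0,0,0,0,0.4],[0,0,0,0,0.7],[0,0,0,0,1],[0,0,0,0,1],[0,0,0,0,1],[0,0,0,0,1],[0,0,0,0,1],[0,0,0,0,1],[0,0,0,0,1],[0,0,0,0,1]]' 12
python3 - <<'E'
from h import *
st();s=r.read_state();print(R.from_euler('z',-Q[2]).apply(s['ee_pos']-np.array([Q[0],Q[1],0]))*1e3)
E
```

```text
time: 31.15
ee_pos: [0.6383, -0.1191, 0.3046]
eef_rot: [0.755, 0.656, -0.004, -0.019]
ft_force: [0.4, 0.1, -0.2]
width: 0.0151
t 31.15 p [ 0.6383 -0.1191  0.3046] R [[0.14, 0.99, 0.018], [0.99, -0.14, -0.034], [-0.031, 0.023, -0.999]] F [ 0.4  0.1 -0.2] w 0.0151 j [-0.34  0.45  0.68  1.29 -0.29  1.54  0.17]
[ 39.24012031  -2.85829968 304.62711184]
```

```bash
python3 -m jog '[[0,-0.6,0.15,0,1],[0,-1.1,0.3,0,1],[0,-1.05,0.4,0,1],[0,-1.05,0.45,0,1],[0,-1.0,0.5,0,1],[0,-1.0,0.55,0,1],[0,-0.95,0.6,0,1],[0,-0.95,0.65,0,1],[0,-0.5,0.3,0,1],[0,0,0,0,1]]' 12
cat >> h.py <<'E'
def hd():
    s=st();p=R.from_euler('z',-Q[2]).apply(s['ee_pos']-np.array([Q[0],Q[1],0]))*1e3-[0,0,3]
    v=np.array([94-p[0],p[2]-80]);print('chest G',p.round(1),'radius',np.hypot(*v).round(1),'angle',(np.arctan2(v[1],v[0])-.035).round(3))
E
python3 - <<'E'
from h import *
hd()
E
```

```text
time: 32.15
ee_pos: [0.5553, -0.1077, 0.2665]
eef_rot: [0.755, 0.656, 0.0, -0.012]
ft_force: [2.9, -1.1, -2.6]
width: 0.0096
t 32.15 p [ 0.5553 -0.1077  0.2665] R [[0.139, 0.99, 0.016], [0.99, -0.139, -0.019], [-0.016, 0.019, -1.0]] F [ 2.9 -1.1 -2.6] w 0.0096 j [-0.46  0.23  0.69  1.61 -0.16  1.38  0.11]
chest G [-44.6  -3.  263.5] radius 229.9 angle 0.889
```

```bash
python3 -m jog '[[0,-0.6,0.4,0,1],[0,-0.85,0.7,0,1],[0,-0.83,0.78,0,1],[0,-0.78,0.82,0,1],[0,-0.74,0.86,0,1],[0,-0.69,0.9,0,1],[0,-0.64,0.93,0,1],[0,-0.58,0.97,0,1],[0,-0.3,0.6,0,1],[0,0,0,0,1]]' 12
python3 - <<'E'
from h import *
hd()
E
```

```text
time: 33.15
ee_pos: [0.4944, -0.0993, 0.1966]
eef_rot: [0.755, 0.656, 0.003, -0.008]
ft_force: [4.1, -0.8, -6.2]
width: 0.0095
t 33.15 p [ 0.4944 -0.0993  0.1966] R [[0.139, 0.99, 0.016], [0.99, -0.139, -0.008], [-0.006, 0.017, -1.0]] F [ 4.1 -0.8 -6.2] w 0.0095 j [-0.51  0.11  0.68  1.86 -0.09  1.21  0.06]
chest G [-106.    -3.   193.6] radius 230.0 angle 0.481
```

```bash
python3 -m jog '[[0,-0.4,0.6,0,1],[0,-0.48,1.0,0,1],[0,-0.42,1.05,0,1],[0,-0.36,1.07,0,1],[0,-0.3,1.1,0,1],[0,-0.25,1.1,0,1],[0,-0.2,1.1,0,1],[0,-0.1,0.9,0,1],[0,-0.05,0.5,0,1],[0,0,0,0,1]]' 12
python3 - <<'E'
from h import *
hd()
E
```

```text
time: 34.15
ee_pos: [0.4666, -0.0951, 0.105]
eef_rot: [0.755, 0.656, 0.003, -0.008]
ft_force: [2.1, -2.3, -2.6]
width: 0.0094
t 34.15 p [ 0.4666 -0.0951  0.105 ] R [[0.14, 0.99, 0.014], [0.99, -0.14, -0.008], [-0.006, 0.015, -1.0]] F [ 2.1 -2.3 -2.6] w 0.0094 j [-0.5   0.16  0.67  2.03 -0.13  1.    0.09]
chest G [-134.2   -2.7  102. ] radius 229.2 angle 0.061
```

Lower the last 14 mm slowly until it meets the rim.

```bash
python3 -m jog '[[0,0,0.4,0,1],[0,0,0.4,0,1],[0,0,0.4,0,1],[0,0,0.3,0,1],[0,0,0.3,0,1],[0,0,0.3,0,1],[0,0,0.3,0,1],[0,0,0.3,0,1],[0,0,0,0,1],[0,0,0,0,1]]' 12
python3 - <<'E'
from h import *
hd()
E
```

```text
time: 35.15
ee_pos: [0.4658, -0.0938, 0.0796]
eef_rot: [0.755, 0.655, 0.003, -0.011]
ft_force: [-0.9, -2.0, 0.4]
width: 0.0079
t 35.15 p [ 0.4658 -0.0938  0.0796] R [[0.141, 0.99, 0.019], [0.99, -0.141, -0.012], [-0.009, 0.02, -1.0]] F [-0.9 -2.   0.4] w 0.0079 j [-0.48  0.21  0.66  2.05 -0.18  0.95  0.13]
chest G [-135.    -1.5   76.6] radius 229.1 angle -0.05
```

```bash
python3 -m jog '[[0,0,0,0,0.7],[0,0,0,0,0.65],[0,0,0,0,0.65],[0,0,0,0,0.65],[0,0,-0.5,0,0.65],[0,0,-1.5,0,0.65],[0,0,-2,0,0.65],[0,0,-2,0,0.65],[0,0,-1,0,1],[0,0,0,0,1]]' 12
python3 - <<'E'
from h import *
hd();to(ch([-134,0,118]))
E
```

```text
time: 36.15
ee_pos: [0.4666, -0.094, 0.1526]
eef_rot: [0.755, 0.656, 0.003, -0.011]
ft_force: [0.6, 0.5, -0.2]
width: 0.0213
t 36.15 p [ 0.4666 -0.094   0.1526] R [[0.14, 0.99, 0.02], [0.99, -0.14, -0.012], [-0.009, 0.021, -1.0]] F [ 0.6  0.5 -0.2] w 0.0213 j [-0.52  0.09  0.67  1.98 -0.08  1.11  0.05]
chest G [-134.2   -1.6  149.6] radius 238.6 angle 0.261
now(cm) [0.09 0.07 3.46] turn -0.002 afterturn(cm) [0.09 0.07 3.46]
```

```bash
python3 -m jog '[[0,0,0,0,1],[0,0,0,0,1],[0,0,1,0,1],[0,0,1,0,1],[0,0,0.8,0,1],[0,0,0.5,0,1],[0,0,0.4,0,1],[0,0,0.4,0,1],[0,0,0.4,0,1],[0,0,0.4,0,1]]' 12
python3 - <<'E'
from h import *
hd()
E
```

```text
time: 37.15
ee_pos: [0.4653, -0.0933, 0.1142]
eef_rot: [0.756, 0.655, 0.005, -0.019]
ft_force: [-29.4, 4.3, 69.9]
width: 0.0001
t 37.15 p [ 0.4653 -0.0933  0.1142] R [[0.143, 0.989, 0.032], [0.99, -0.142, -0.023], [-0.018, 0.035, -0.999]] F [-29.4   4.3  69.9] w 0.0001 j [-0.5   0.15  0.67  2.01 -0.15  1.04  0.11]
chest G [-135.7   -1.1  111.2] radius 231.8 angle 0.1
```

The bar resists with 70 N at tip height 92 mm, where 93 mm means shut, so the lid is on the rim. Now I back off.

```bash
python3 -m jog '[[0,0,-0.5,0,1],[0,0,-1,0,1],[0,0,-2,0,1],[0,0,-2.5,0,1],[0,-1,-2.5,0,1],[0,-1,-2.5,0,1],[2,-1,-2.5,0,1],[3,0,-1,0,1],[3,0,0,0,1],[2,0,0,0,1]]'
python3 -m jog '[[3.5,-0.5,0,0,1],[3.5,-0.5,0,0,1],[3.5,-0.5,0,0,1],[3.5,0,0,0,1],[3.5,0,0,0,1],[3,0,0,0,1],[2,0,0,0,1],[0,0,0,0,1],[0,0,0,0,1],[0,0,0,0,1]]'
python3 - <<'E'
from h import *
st();a=cam('top','tb.png');g=a['pixels'].astype(int)
hx=lambda ang,y:ch([94-228*np.cos(ang)+8*np.sin(ang),y,80+228*np.sin(ang)+8*np.cos(ang)+5])
for ang in(0,.03,.1):
    pl,pr=proj(a,hx(ang,45))[0],proj(a,hx(ang,-45))[0];pc=(pl+pr)/2
    print(ang,pl.round(1),pr.round(1),pc.round(1))
u=int(round(pc[0]));print([ (v,int(g[v,u].max())) for v in range(225,262)])
b=cam('scene');gb=b['pixels'].astype(int)
pc=proj(b,hx(0,0))[0];print(pc,proj(b,hx(.03,0))[0],[(v,int(gb[v,int(pc[0])].max())) for v in range(int(pc[1])-10,int(pc[1])+12)])
E
```

```text
time: 38.15
ee_pos: [0.4516, 0.0043, 0.2687]
eef_rot: [0.758, 0.651, 0.004, -0.019]
ft_force: [-0.0, -0.2, -0.4]
width: 0.0006
time: 39.15
ee_pos: [0.4702, 0.2392, 0.273]
eef_rot: [0.758, 0.652, 0.002, -0.019]
ft_force: [-0.1, -0.1, -0.8]
width: 0.0003
t 39.15 p [0.4702 0.2392 0.273 ] R [[0.15, 0.988, 0.027], [0.989, -0.149, -0.026], [-0.021, 0.03, -0.999]] F [-0.1 -0.1 -0.8] w 0.0003 j [-0.84  0.1   0.33  1.69 -0.07  1.36 -0.65]
0 [296.5 246.7] [330.9 250.6] [313.7 248.7]
0.03 [296.7 246.2] [331.3 250.1] [314.  248.2]
0.1 [297.1 244.7] [332.1 248.7] [314.6 246.7]
[(225, 119), (226, 117), (227, 123), (228, 122), (229, 123), (230, 129), (231, 123), (232, 114), (233, 100), (234, 79), (235, 60), (236, 46), (237, 49), (238, 47), (239, 47), (240, 81), (241, 126), (242, 144), (243, 140), (244, 145), (245, 143), (246, 143), (247, 142), (248, 147), (249, 157), (250, 165), (251, 145), (252, 139), (253, 146), (254, 146), (255, 146), (256, 147), (257, 144), (258, 145), (259, 142), (260, 145), (261, 147)]
[285.62354959 255.20622349] [285.75434192 253.20002866] [(245, 160), (246, 186), (247, 147), (248, 97), (249, 81), (250, 82), (251, 82), (252, 81), (253, 92), (254, 125), (255, 168), (256, 186), (257, 182), (258, 164), (259, 127), (260, 86), (261, 56), (262, 66), (263, 104), (264, 144), (265, 167), (266, 168)]
```

```bash
python3 -c "
from bench import r
print(r.close_job())"
```

```text
the job is handed in; nothing more can be done
None
```

The torch is in its cradles and the lid is shut. I handed the job in at about 39 s of the 72 s allowed; no verdict came back.

**What I did**
- **Torch:** I drew it straight up out of the well and tipped it down under control on the bench, pivoting in a light grip. I then re-gripped it at its middle, set it level in the two cradles and let go.
- **Lid:** I pushed the stay's knee down about 41 mm, which brought the lid to about 1.3 rad, where it stayed. I then gripped the handle and led it round to the rim without a slam.

**Last checks**
- **Torch placing:** Seen after release, it lay in both cradles, with its tail end within 1 pixel of where it should be. The lid has covered it since, so I could not check it again.
- **Lid shut:** A final press on the handle met about 70 N at about 92 mm above the bench, where the top of the bar should be about 93 mm with the lid shut. That was firmer than needed, but below the 120 N limit. Both camera views show the handle about 1 pixel from its shut position, on the lower side.
- **Chest position:** My first fit from the top and scene cameras was about 4.5 mm off the wrist camera. I relied mostly on the wrist camera, and the later wrist checks agreed to within a few pixels.
- **Other items:** I never deliberately touched the pliers, tape measure, spanner or bracket, but did not measure them again at the end.

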